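# Start up the generator from its remote console

### The job

Start the generator from the desk: first switch the power on by pushing down the raised half (white bar) of the black rocker on the white console, then push the green key fully down so that it stays in, and last press the red button on the loose grey hand pod right down, hold it there for about two seconds and let go. Nothing is to be picked up: do not lift the pod or push it away from its place, keep off the yellow and light blue keys, and leave the tumbler, the mouse and the small white tray where they are.

Things in the scene. Friction and masses are not known exactly. Their poses are not given: they have to be found in the camera images.
- console: fixed white console, 190 mm deep (own x, away from the robot) x 360 mm wide (own y); origin at the centre of its underside. Flat blue deck 50 mm above the table; a display panel along its far edge rises to about 85 mm. Rocker and green, yellow, light blue keys stand on the deck 80 mm apart along y, in any order, square with the console, 24 to 42 mm nearer the robot than its centre
- rocker_on (a point): middle of the top of the black rocker's ON half (white bar), 22 mm from the pivot on its far side (console +x). The rocker is a shallow V of two halves 34 mm long, 30 mm wide, in a 78 x 42 x 12 mm grey housing. Off: the ON half slopes up by up to 0.30 rad and this point is about 27 mm above the deck; on: it lies level, 21 mm above the deck, and the near half stands up
- rocker (a joint): angle of the rocker in rad: 0 off, 0.30 fully on (ON half level). No spring: it stays where it is left; moving it takes about 2.5 N on the middle of the half
- green_top (a point): centre of the top face of the green key on the console: a 28 mm square key in a 42 mm square grey housing 12 mm tall that stands on the deck. Its top is 22 mm above the deck when up, 16 mm when fully down. Latching: see the joint
- green (a joint): how far the green key is pushed in, m: 0 up, 0.006 fully down. No return spring: it needs about 2.5 N and stays where it is left
- yellow_top (a point): centre of the top face of the yellow key on the console: a 28 mm square key in a 42 mm square grey housing 12 mm tall that stands on the deck. Its top is 22 mm above the deck when up, 16 mm when fully down. Sprung: starts to move at 1.5 N, fully down at 4.5 N, comes back up by itself. Not to be pressed.
- yellow (a joint): how far the yellow key is pushed in, m: 0 up, 0.006 down
- blue_top (a point): centre of the top face of the light blue key on the console: a 28 mm square key in a 42 mm square grey housing 12 mm tall that stands on the deck. Its top is 22 mm above the deck when up, 16 mm when fully down. Sprung: starts to move at 1.5 N, fully down at 4.5 N, comes back up by itself. Not to be pressed.
- blue (a joint): how far the light blue key is pushed in, m: 0 up, 0.006 down
- pod: loose grey hand pod, 85 x 85 x 30 mm, 0.2 to 0.45 kg, lying on the table to the left or right of the console; origin at the centre of its underside, z up. The red button is in the middle of its top
- red_top (a point): centre of the top of the round red button, 42 mm across, 46 mm above the table when up, 40 mm when fully down, in a black collar 34 mm above the table
- red (a joint): how far the red button is pushed in, m: 0 up, 0.006 fully down. Sprung: starts to move at 1.5 N, fully down at 4.5 N, comes back up by itself
- tumbler: loose closed drinking tumbler, tan with a black lid, 74 mm across, 114 mm tall, on the other side of the console from the pod; origin at the centre of its underside
- mouse: loose white computer mouse, 100 x 56 x 34 mm; origin at the centre of its underside. Beside the black keyboard (fixed, 25 mm tall, between robot and console)
- tray: loose small white open tray, 100 x 60 x 22 mm; origin at the centre of its underside. On the other side of the keyboard from the mouse
There are look-alikes about, which are no part of the job. What is shaped like the pod but pink is not meant. There is more than one size of the tumbler; the one meant has the size given above.

How it is judged (in metres and radians):
On the way, in this order (a step that is already met when the one before it is completed fails the run):
1. the rocker is switched on (value of joint rocker above 0.24 rad), for 0.1 s.
2. the green key is pushed fully down (value of joint green above 0.0045 m), for 0.1 s.
3. a finger holds the red button fully down for 1.2 s (value of joint red above 0.0045 m and contact force between the fingers and red above 0.5 N), for 1.2 s.
At the end, for the whole second after the job is handed in: Rocker on (over 0.24 rad), green key in (over 4.5 mm), red button, yellow and light blue keys up (under 1.5 mm), pod flat, still and within 25 mm of its start, tumbler (upright), mouse and tray within 25 mm of theirs (value of joint rocker above 0.24 rad and value of joint green above 0.0045 m and value of joint each of red, yellow, blue below 0.0015 m and distance of each of pod, tumbler, mouse, tray from where it was at the start of the episode below 0.025 m and angle between pod's own z axis and vertical below 0.1 rad and linear speed of pod below 0.02 m/s and angle between tumbler's own z axis and vertical below 0.2 rad); the robot touches nothing.
It fails at once if the green key pushed before the rocker is on (value of joint green above 0.002 m and value of joint rocker below 0.22 rad).
It fails at once if the red button pushed before the green key is in (value of joint red above 0.002 m and value of joint green below 0.004 m).
It fails at once if the yellow or light blue key pressed (value of joint any of yellow, blue above 0.002 m).
It fails at once if the pod lifted, tipped or pushed away (height (world z) of pod above 0.008 m or angle between pod's own z axis and vertical above 0.15 rad or distance of pod from where it was at the start of the episode above 0.025 m).
It fails at once if the tumbler, mouse or tray disturbed (distance of any of tumbler, mouse, tray from where it was at the start of the episode above 0.025 m or angle between tumbler's own z axis and vertical above 0.3 rad).
It also fails if it takes over 51 s, if anything falls off the work surface, if the arm or the gripper's body presses on something with over 40 N, if the wrist force passes 120 N, or if a joint passes its speed limit or range.

### The arm

A 6-joint arm with a two-finger parallel gripper is mounted at the origin on the work surface. World frame = base frame: x ahead of the robot, y to its left, z up, the work surface at z = 0. Lengths are in m, angles in degrees, forces in N, time in s.
With the tool pointing down it reaches from about 0.325 to 0.9 m from the base axis. Payload 6.1 kg.
Tool frame: the origin (TCP) lies on the centre line of the jaws, within the pads' length; the fingertips stand 14 mm ahead of it and the grasp point (between the pads) lies 5 mm behind it; x points along the fingers, y is the direction in which the jaws open and shut, and the axes are right-handed (so a half turn about x gives the same grasp; the last joint's range is limited). The gripper opens to 87 mm and grips with 3 to 60 N. Pads are 19 mm wide; open, the fingers measure 117 mm over their backs; the gripper's body (75 mm by 190 mm) begins 51 mm behind the grasp point.
Start: joints at [-77.24, 12.628, 87.462, -0, 79.91, -7.225], TCP at [0.214, -0.587, 0.237] pointing down, gripper open.
Joint ranges: [-170.65, 170.65], [-52.31, 119.04], [5.05, 147.46], [-71.25, 251.25], [11.57, 151.72], [-153.62, 153.62]. Speed limits (degrees/s): [147.25, 147.25, 172.46, 180, 180, 180].

### API

Orientations are given as [roll, pitch, yaw] about the fixed x, y, z axes, in that order (R = Rz(yaw) Ry(pitch) Rx(roll)).
In Python, from plant import telemetry, capture, ctrl gives the robot as it stands. The module is installed in compiled form; this text tells all that it offers.
- The arm moves only by the shell command python3 -m crank 'ROWS' [FORCE]. ROWS is JSON, a list of rows, each a list of 7 numbers: the turn, a rotation vector about the world's x, y, z in degrees, then the shift along the world's x, y, z in m, then the finger opening in m, from 0 to 0.087. A call has 1 to 8 rows; each row is the pose to reach, as a shift and turn from the pose commanded when the call began; what a row does not reach only later rows make up. A row lasts 1/8 s, in which the tool goes at most 62.5 mm and 10.7 degrees, less where a joint would pass 70% of its speed; a pose out of reach is approached as far as the arm can. A call with a gripper value outside its range is refused whole. The fingers move at their own pace and stop on an object; FORCE is the grip in N (left out, the last holds). Time passes only in rows, so rows that repeat a pose let the fingers close. It gives the time, the measured TCP pose, the force and the opening at its end, in the units of the state.
- telemetry.read_state(): the state, without advancing time (a new reading comes with each control period).
- capture(name): name is "side" or "top"; returns a dict with "color" (480x640x3 uint8, blue, green, red), "range_z" (480x640 float32, m along the optical axis (not along the pixel's ray), 0 where there is no reading), "mtx" (3x3 intrinsics, pixels), "origin" and "rotation" of the camera in the world. Camera axes: x right, y up, looking along -z (the intrinsics and any distortion apply to the point x, -y, -z); pixel columns grow to the right and rows downward; lengths in m; the calibration is good to about 2 mm. A picture is of the moment at which its call begins.
- ctrl.sign_off(): hands the job in, once; it reports no verdict.
The state is a dict: "time": time; "joint_positions": joint angles; "joint_velocities": joint speeds; "joint_efforts": joint torques, N m; "tool_pos": TCP position; "ee_rot": TCP orientation; "ft_force": force on the tool from outside, world axes, zero at the start; "torque": the same for the moment, N m; "width": finger opening in m.
Only numpy, scipy, OpenCV 4.12 (cv2) and the standard library are available. Lean on these libraries where they do the work, as an engineer would, in place of code of your own. Each camera call takes 0.05 s, during which the arm holds its last target.

## Working session

There is one attempt and no reset: what is moved stays moved. The work goes in short steps, Python scripts to look and compute and a shell command to move; the robot and the scene stay as the last step left them, time stands still between calls to the robot, and variables do not carry over. Pictures are saved under pics/ and viewed, and the job is handed in when it is done.

```bash
mkdir -p pics; python3 - <<'E'
from plant import telemetry, capture
import cv2,numpy as np,pickle
print(telemetry.read_state())
for n in("side","top"):
    c=capture(n); pickle.dump(c,open(n+'0.pkl','wb')); cv2.imwrite(f'pics/{n}0.png',c['color']); print(n,c['mtx'],c['origin'],c['rotation'],[k for k in c])
E
```

```text
{'time': 0.0, 'joint_positions': array([-7.72408146e+01,  1.26750033e+01,  8.75275910e+01,  6.29606148e-04,
        7.99082912e+01, -7.22253974e+00]), 'joint_velocities': array([ 0.0045857 ,  0.05323636,  0.07201933,  0.02639351, -0.08668699,
        0.01939795]), 'joint_efforts': array([ 4.01333955e-04, -4.94612288e+01, -3.87370956e+01,  7.00099720e-02,
        5.73967549e-02, -1.40397478e-04]), 'tool_pos': array([ 0.21346725, -0.58677976,  0.23542292]), 'ee_rot': array([-97.54271697,  89.88911276, 102.43889724]), 'ft_force': array([-0.64711659, -0.221434  , -0.55519592]), 'torque': array([-0.02492147, -0.02568795,  0.0131769 ]), 'width': 0.08686028632088887}
side [[445.59703593   0.         326.92323219]
 [  0.         445.59703593 237.05330667]
 [  0.           0.           1.        ]] [0.29050439 0.93577699 0.67832741] [  57.07036561    1.10023739 -167.69330504] ['color', 'range_z', 'mtx', 'origin', 'rotation']
top [[577.58204172   0.         307.36701635]
 [  0.         577.58204172 228.94876681]
 [  0.           0.           1.        ]] [0.3438868  0.02576215 1.24790822] [  6.42851708   0.53532455 -91.24711011] ['color', 'range_z', 'mtx', 'origin', 'rotation']
```

View pics/top0.png

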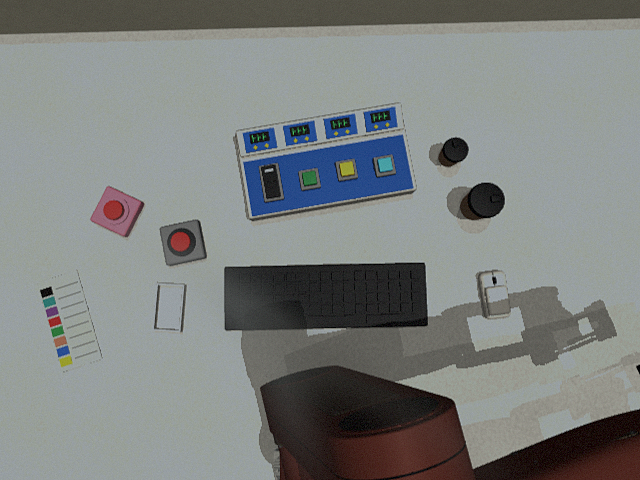

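View pics/side0.png

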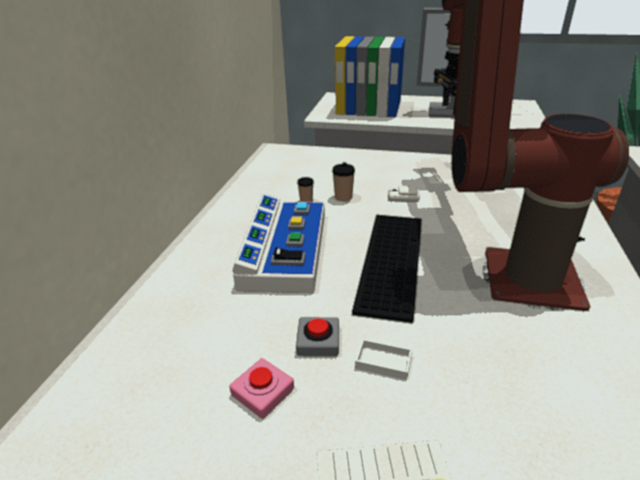

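Top view: the rocker is at (271,182), with its white bar near (268,170). The green key is at (309,179), yellow at (347,170) and light blue at (385,165). There are two pods: grey at (181,242) and pink at (114,210). The grey one fits the description. I'll confirm in an enlarged crop and measure.

```bash
cat > h.py <<'E'
import numpy as np,cv2,pickle
from scipy.spatial.transform import Rotation as R
def cam(c):
    return R.from_euler('xyz',c['rotation'],degrees=True).as_matrix(),np.array(c['origin'])
def p3(c,u,v,z=None):
    M,o=cam(c);K=c['mtx']
    d=np.array([(u-K[0,2])/K[0,0],-(v-K[1,2])/K[1,1],-1.])
    d=M@d
    if z is None:
        ui,vi=int(round(u)),int(round(v))
        w=c['range_z'][vi-1:vi+2,ui-1:ui+2]; return o+d*np.median(w[w>0])
    return o+d*(z-o[2])/d[2]
E
python3 - <<'E'
from h import *
c=pickle.load(open('top0.pkl','rb'));s=pickle.load(open('side0.pkl','rb'))
for n,(u,v) in dict(bar=(268,170),rockmid=(271,182),green=(309,179),yel=(347,170),blue=(385,165),red=(181,242),deck=(290,180),table=(200,150),mouse=(494,294),tray=(170,307),keyb=(300,300)).items(): print(n,p3(c,u,v).round(4))
print('side')
for n,(u,v) in dict(green=(295,238),red=(318,327),table=(200,350)).items(): print(n,p3(s,u,v).round(4))
a=cv2.resize(c['color'][90:230,230:420],None,fx=4,fy=4,interpolation=cv2.INTER_CUBIC);cv2.imwrite('pics/cons.png',a)
a=cv2.resize(c['color'][170:280,80:220],None,fx=5,fy=5,interpolation=cv2.INTER_CUBIC);cv2.imwrite('pics/pod.png',a)
E
```

```text
bar [0.6004 0.1125 0.0766]
rockmid [0.5766 0.1072 0.0689]
green [0.5809 0.0282 0.0697]
yel [ 0.598  -0.051   0.0701]
blue [ 0.6063 -0.1299  0.0717]
red [0.4581 0.2992 0.0454]
deck [0.5838 0.0684 0.0497]
table [ 6.660e-01  2.681e-01 -4.000e-04]
mouse [ 0.3357 -0.3511  0.0353]
tray [0.323  0.3318 0.0042]
keyb [0.332  0.053  0.0217]
side
green [0.5793 0.0417 0.0716]
red [0.4578 0.3093 0.0458]
table [6.898e-01 3.742e-01 1.000e-04]
```

View pics/cons.png

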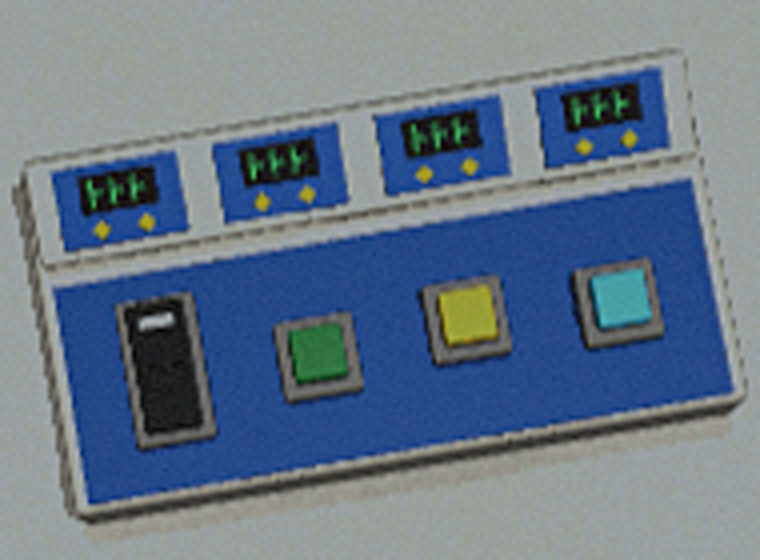

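View pics/pod.png

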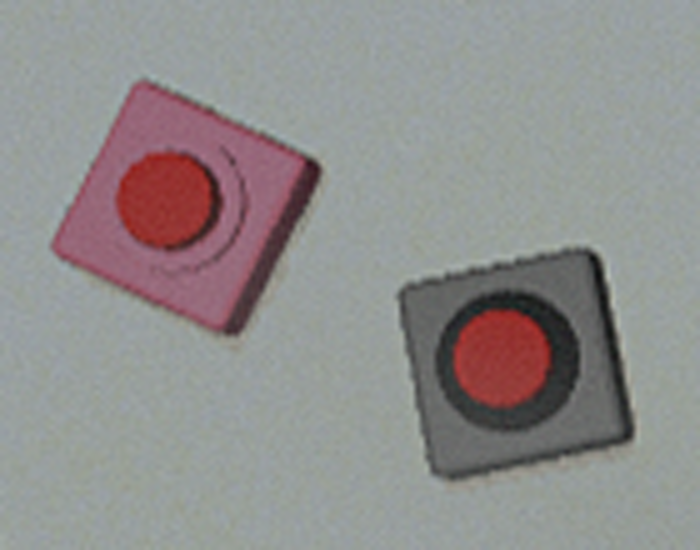

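```bash
python3 - <<'E'
from h import *
from plant import telemetry
c=pickle.load(open('top0.pkl','rb'));s=pickle.load(open('side0.pkl','rb'))
f=lambda x,y,k,ox,oy:(ox+(x+.5)/k-.5,oy+(y+.5)/k-.5)
C=lambda x,y:f(x,y,4,230,90)
for n,(x,y),z in [('nl',(88,502),.05),('nr',(733,392),.05),('fl',(55,290),.05),('fr',(690,180),.05),('bar',(156,322),.078),('green',(319,351),.072),('yel',(469,315),.072),('blue',(622,297),.072)]+[('rh%d'%i,p,.062) for i,p in enumerate([(118,305),(190,294),(215,435),(141,447)])]:
    print(n,p3(c,*C(x,y),z).round(4))
print('red',p3(c,*f(502,357,5,80,170),.046).round(4))
for n,(u,v) in [('tumbL',(485,200)),('small',(455,152))]: print(n,p3(c,u,v).round(3))
# side colour blobs
hsv=cv2.cvtColor(s['color'],cv2.COLOR_BGR2HSV)
for nm,lo,hi,box,z in [('green',(45,80,40),(80,255,255),(280,225,310,250),.072),('red',(0,150,80),(8,255,255),(300,312,335,342),.046)]:
    m=cv2.inRange(hsv,lo,hi);x0,y0,x1,y1=box;ys,xs=np.nonzero(m[y0:y1,x0:x1]);print(nm,len(xs),p3(s,xs.mean()+x0,ys.mean()+y0,z).round(4))
a=cv2.resize(s['color'][190:380,220:430],None,fx=3.8,fy=3.1,interpolation=cv2.INTER_CUBIC);cv2.imwrite('pics/sidec.png',a)
q=telemetry.read_state(); print(R.from_euler('xyz',q['ee_rot'],degrees=True).as_matrix().round(3))
E
```

```text
nl [0.5109 0.1501 0.05  ]
nr [ 0.5613 -0.1895  0.05  ]
fl [0.6245 0.1664 0.05  ]
fr [ 0.676  -0.1715  0.05  ]
bar [0.5999 0.1111 0.078 ]
green [0.5839 0.0274 0.072 ]
yel [ 0.601  -0.0507  0.072 ]
blue [ 0.6086 -0.1302  0.072 ]
rh0 [0.6129 0.132  0.062 ]
rh1 [0.6179 0.0942 0.062 ]
rh2 [0.5428 0.0824 0.062 ]
rh3 [0.5374 0.121  0.062 ]
red [0.4602 0.3012 0.046 ]
tumbL [ 0.523 -0.322  0.105]
small [ 0.629 -0.275  0.075]
green 85 [0.5821 0.0358 0.072 ]
red 296 [0.4587 0.3091 0.046 ]
[[-0.     0.342 -0.94 ]
 [ 0.002 -0.94  -0.342]
 [-1.    -0.002 -0.   ]]
```

View pics/sidec.png

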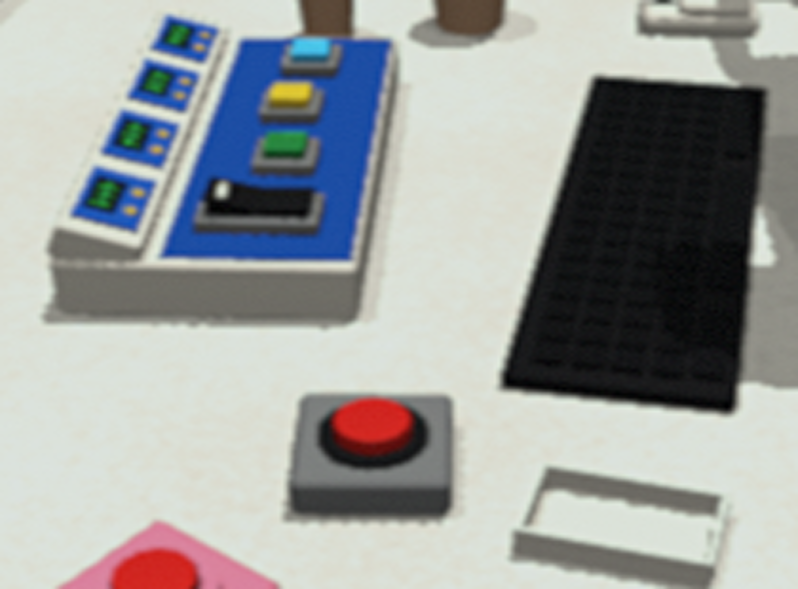

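The grey pod at (181,242) is confirmed as the one meant; the pink one is the look-alike. Targets:

| Item | Position |
|---|---|
| ON point | (0.5995, 0.111), z 0.077 |
| Green key | (0.583, 0.029), z 0.072 |
| Red button | (0.460, 0.302), z 0.046 |
| Console yaw | +8.5° |

I'm moving above the rocker with the fingers closed and the jaw axis along the console's y.

```bash
python3 -m crank '[[0,0,-2,0.03,0.054,0,0],[0,0,-4,0.06,0.108,0,0],[0,0,-6,0.09,0.162,0,0],[0,0,-8,0.12,0.216,0,0],[0,0,-10,0.15,0.27,0,0],[0,0,-11.5,0.18,0.324,0,0],[0,0,-11.5,0.2,0.36,0,0],[0,0,-11.5,0.2,0.36,0,0]]' 10
python3 -m crank '[[0,0,0,0.028,0.05,0,0],[0,0,0,0.056,0.1,0,0],[0,0,0,0.084,0.15,0,0],[0,0,0,0.112,0.2,0,0],[0,0,0,0.14,0.25,0,0],[0,0,0,0.168,0.3,0,0],[0,0,0,0.1855,0.338,0,0],[0,0,0,0.1855,0.338,0,0]]'
```

```text
time: 1.1
tool_pos: [0.4144, -0.2249, 0.2363]
ee_rot: [-85.9, 90.0, 102.9]
ft_force: [-0.2, 0.0, -0.3]
width: 0.0144
time: 2.1
tool_pos: [0.5997, 0.1119, 0.2356]
ee_rot: [-11.5, 89.9, 177.1]
ft_force: [-0.8, -1.4, -0.0]
width: 0.0005
```

```bash
python3 -m crank '[[0,0,0,0,0,-0.04,0],[0,0,0,0,0,-0.08,0],[0,0,0,0,0,-0.115,0],[0,0,0,0,0,-0.127,0],[0,0,0,0,0,-0.127,0]]'
python3 - <<'E'
from plant import capture
from h import *
s=capture('side');a=s['color'][150:350,200:420]
cv2.imwrite('pics/s1.png',cv2.resize(a,None,fx=3,fy=3,interpolation=cv2.INTER_CUBIC))
E
```

```text
time: 2.72
tool_pos: [0.5987, 0.1094, 0.1091]
ee_rot: [4.9, 89.9, -166.7]
ft_force: [0.3, 1.0, 0.1]
width: 0.0004
```

View pics/s1.png

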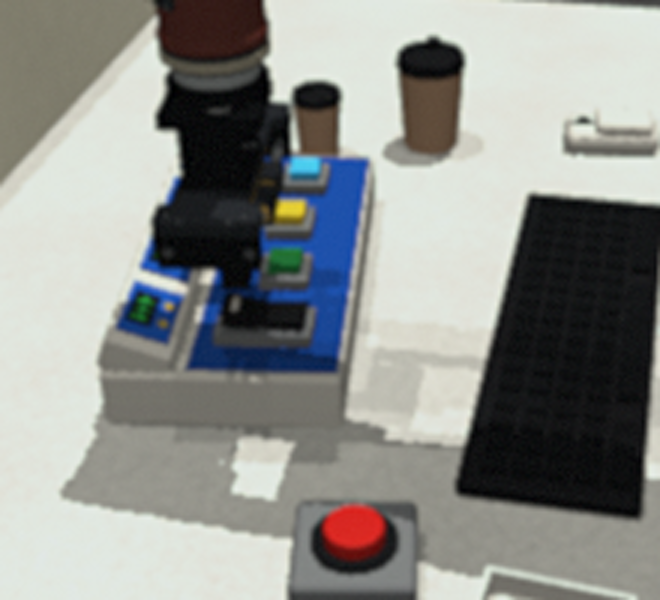

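The finger is over the white bar: the tip is near crop (245,285) and the bar at (235,303). Pressing down.

```bash
python3 -m crank '[[0,0,0,0,0,-0.01,0],[0,0,0,0,0,-0.016,0],[0,0,0,0,0,-0.02,0],[0,0,0,0,0,-0.024,0],[0,0,0,0,0,-0.026,0],[0,0,0,0,0,-0.026,0]]'
```

```text
time: 3.52
tool_pos: [0.6, 0.1108, 0.0853]
ee_rot: [174.4, 89.9, 2.9]
ft_force: [-1.5, 0.4, 10.1]
width: 0.0004
```

```bash
python3 -m crank '[[0,0,0,0,0,-0.001,0],[0,0,0,0,0,0.02,0],[0,0,0,0,0,0.065,0],[0,0,0,-0.016,-0.04,0.065,0],[0,0,0,-0.0165,-0.082,0.065,0],[0,0,0,-0.0165,-0.082,0.065,0]]'
python3 - <<'E'
from plant import capture
from h import *
for n in('side','top'):
    s=capture(n)
    a=s['color'][190:310,220:360] if n=='side' else s['color'][90:230,230:420]
    cv2.imwrite(f'pics/{n}2.png',cv2.resize(a,None,fx=4,fy=4,interpolation=cv2.INTER_CUBIC))
E
```

```text
time: 4.28
tool_pos: [0.5823, 0.0263, 0.149]
ee_rot: [70.1, 90.0, -101.5]
ft_force: [0.5, 0.6, 0.3]
width: 0.0007
```

View pics/side2.png

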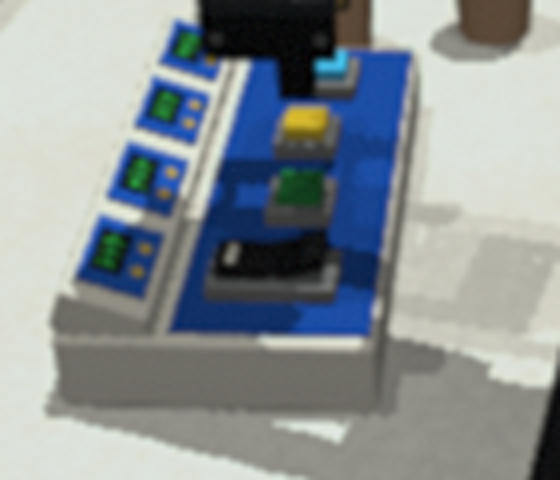

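View pics/top2.png

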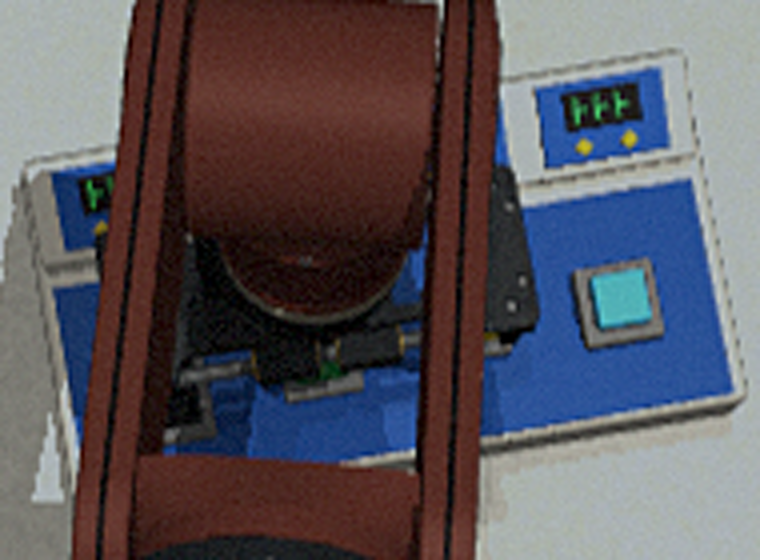

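The rocker is on: its near half now stands up at crop (310,245) and the white-bar half is level. The tool is above the green key, so I'm pressing it.

```bash
python3 -m crank '[[0,0,0,0,0,-0.03,0],[0,0,0,0,0,-0.055,0],[0,0,0,0,0,-0.062,0],[0,0,0,0,0,-0.066,0],[0,0,0,0,0,-0.069,0],[0,0,0,0,0,-0.071,0],[0,0,0,0,0,-0.071,0]]'
```

```text
time: 5.25
tool_pos: [0.5835, 0.0291, 0.0801]
ee_rot: [-174.4, 89.9, 14.1]
ft_force: [-6.4, 3.1, 11.4]
width: -0.0
```

```bash
python3 -m crank '[[0,0,0,0,0,0.03,0],[0,0,0,0,0,0.08,0],[0,0,0,-0.024,0.053,0.08,0],[0,0,0,-0.048,0.106,0.08,0],[0,0,0,-0.072,0.16,0.08,0],[0,0,0,-0.096,0.213,0.08,0],[0,0,0,-0.123,0.273,0.08,0],[0,0,0,-0.123,0.273,0.08,0]]'
python3 -m crank '[[0,0,0,0,0,-0.04,0],[0,0,0,0,0,-0.074,0],[0,0,0,0,0,-0.074,0]]'
python3 - <<'E'
from plant import capture
from h import *
for n in('side','top'):
    s=capture(n); cv2.imwrite(f'pics/{n}3f.png',s['color'])
    a=s['color'][190:370,220:400] 
    if n=='top':a=s['color'][90:230,230:420]
    cv2.imwrite(f'pics/{n}3.png',cv2.resize(a,None,fx=3.3,fy=3.3,interpolation=cv2.INTER_CUBIC))
E
```

```text
time: 6.25
tool_pos: [0.4582, 0.3053, 0.1584]
ee_rot: [-142.0, 89.9, 46.8]
ft_force: [0.2, 0.7, 0.5]
width: 0.0007
time: 6.62
tool_pos: [0.4581, 0.2998, 0.0811]
ee_rot: [20.7, 89.7, -150.9]
ft_force: [0.5, -0.6, -1.1]
width: 0.0003
```

View pics/side3.png

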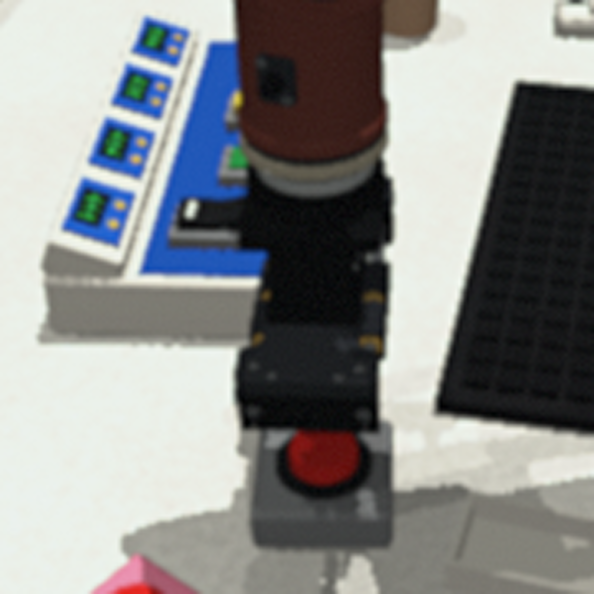

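View pics/top3f.png

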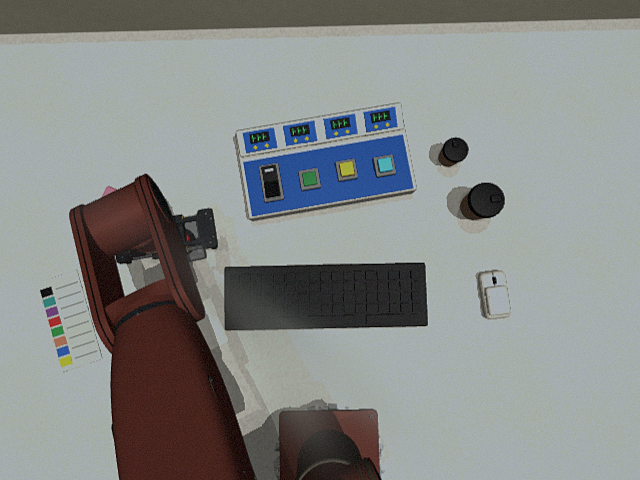

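```bash
python3 - <<'E'
from plant import capture
from h import *
c=capture('top');c0=pickle.load(open('top0.pkl','rb'))
for n,u,v in[('green',309,178),('yel',347,169),('blue',385,164),('deck',290,180),('on',270,172),('off',274,192)]:
    g=lambda c:np.mean([p3(c,u+i,v+j)[2] for i in(-2,0,2) for j in (-2,0,2)])
    print(n,g(c0).round(4),g(c).round(4))
s=capture('side');a=s['color'][300:360,280:350];cv2.imwrite('pics/s4.png',cv2.resize(a,None,fx=8,fy=8,interpolation=cv2.INTER_CUBIC))
E
```

```text
green 0.0707 0.0652
yel 0.0699 0.0705
blue 0.0697 0.0705
deck 0.0492 0.0498
on 0.0745 0.0696
off 0.0698 0.0768
```

View pics/s4.png

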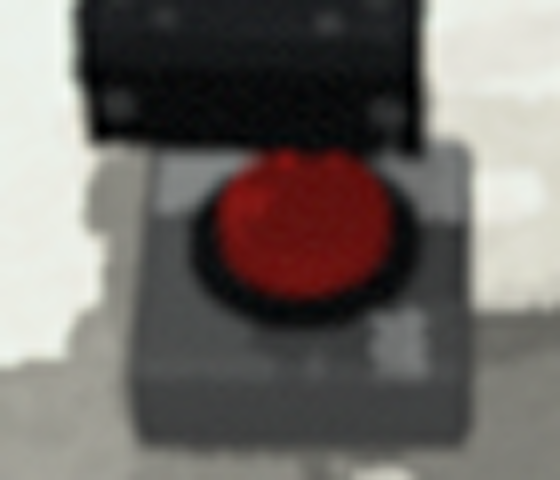

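The green key dropped 5.5 mm and the rocker is level. Yellow and light blue are up. The gripper hides the fingertips from the side camera, but the commanded position is centred on the button. Pressing and holding.

```bash
python3 -m crank '[[0,0,0,0,0,-0.015,0],[0,0,0,0,0,-0.022,0],[0,0,0,0,0,-0.026,0],[0,0,0,0,0,-0.03,0],[0,0,0,0,0,-0.032,0],[0,0,0,0,0,-0.032,0],[0,0,0,0,0,-0.032,0]]'
```

```text
time: 7.7
tool_pos: [0.4597, 0.3017, 0.0541]
ee_rot: [44.5, 90.0, -127.0]
ft_force: [-9.2, -5.1, 22.1]
width: 0.0003
```

Bottomed at 22 N, with TCP z 0.054 matching fully down. I'm easing off slightly and holding for about 2 s.

```bash
python3 -m crank '[[0,0,0,0,0,0.0005,0],[0,0,0,0,0,0.0005,0],[0,0,0,0,0,0.0005,0],[0,0,0,0,0,0.0005,0],[0,0,0,0,0,0.0005,0],[0,0,0,0,0,0.0005,0],[0,0,0,0,0,0.0005,0],[0,0,0,0,0,0.0005,0]]'
python3 -m crank '[[0,0,0,0,0,0,0],[0,0,0,0,0,0,0],[0,0,0,0,0,0,0],[0,0,0,0,0,0,0],[0,0,0,0,0,0,0],[0,0,0,0,0,0,0],[0,0,0,0,0,0,0],[0,0,0,0,0,0,0]]'
python3 -m crank '[[0,0,0,0,0,0.01,0],[0,0,0,0,0,0.03,0],[0,0,0,0,0,0.08,0],[0,0,0,0,0,0.13,0],[0,0,0,0,0,0.18,0],[0,0,0,-0.05,-0.03,0.2,0],[0,0,0,-0.05,-0.08,0.2,0],[0,0,0,-0.05,-0.13,0.2,0]]'
python3 -m crank '[[0,0,0,0,-0.06,0,0],[0,0,0,0,-0.11,0,0],[0,0,0,0,-0.16,0,0],[0,0,0,0,-0.2,0,0],[0,0,0,0,-0.2,0,0],[0,0,0,0,-0.2,0,0]]'
python3 - <<'E'
from plant import capture
from h import *
for n in('side','top'):
    s=capture(n); cv2.imwrite(f'pics/{n}5.png',s['color']);pickle.dump(s,open(n+'5.pkl','wb'))
E
```

```text
time: 8.7
tool_pos: [0.4596, 0.3016, 0.0542]
ee_rot: [47.8, 90.0, -123.6]
ft_force: [-7.9, -4.9, 19.0]
width: 0.0005
time: 9.7
tool_pos: [0.4596, 0.3016, 0.0541]
ee_rot: [41.0, 90.0, -130.5]
ft_force: [-8.2, -5.3, 19.4]
width: 0.0004
time: 10.7
tool_pos: [0.4093, 0.1709, 0.2526]
ee_rot: [-178.1, 89.9, 10.6]
ft_force: [0.9, -0.6, -0.2]
width: 0.0002
time: 11.45
tool_pos: [0.4096, -0.028, 0.252]
ee_rot: [-105.8, 90.0, 82.7]
ft_force: [-0.1, 0.4, 0.2]
width: 0.0003
```

View pics/top5.png

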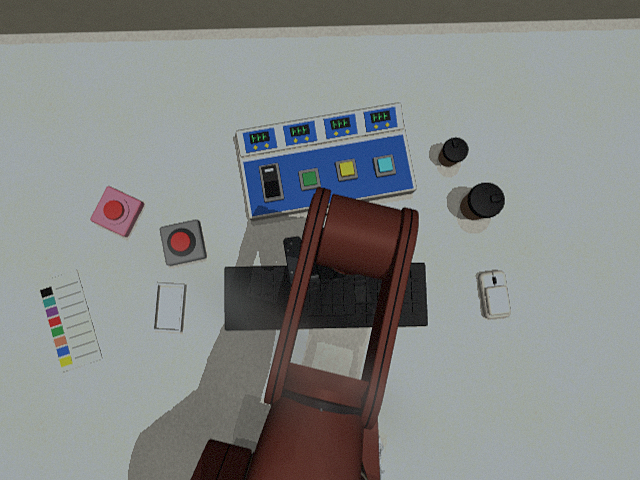

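View pics/side5.png

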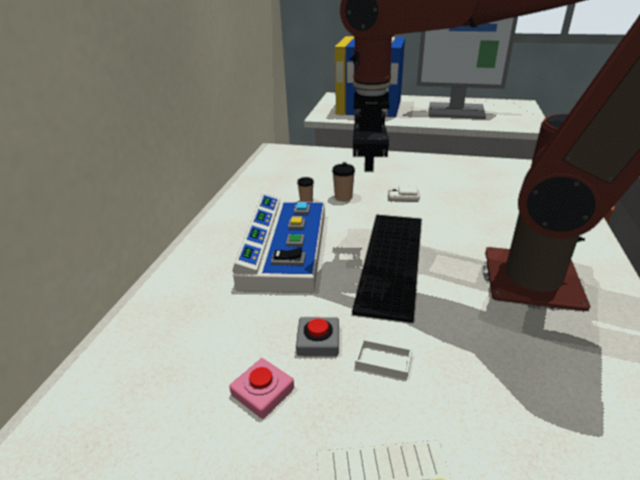

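The pod is still at (181,242) and nothing else has moved: tumbler (486,200), mouse (494,294) and tray (170,307). One last depth check, then I hand in.

```bash
python3 - <<'E'
from h import *
from plant import telemetry,ctrl
c=pickle.load(open('top5.pkl','rb'));c0=pickle.load(open('top0.pkl','rb'))
for n,u,v in[('green',309,178),('yel',347,169),('blue',385,164),('on',270,172),('red',180,241)]:
    g=lambda c:np.mean([p3(c,u+i,v+j)[2] for i in(-2,0,2) for j in (-2,0,2)])
    print(n,g(c0).round(4),g(c).round(4))
print(telemetry.read_state()['joint_velocities'].round(2))
ctrl.sign_off()
E
```

```text
green 0.0707 0.0648
yel 0.0699 0.0703
blue 0.0697 0.0701
on 0.0745 0.0701
red 0.0448 0.0449
[ 0.43  0.07 -0.03 -0.15  0.03 -0.18]
the job is handed in; nothing more can be done
```

I switched the rocker on, pushed the green key fully down, then pressed the red button on the grey pod for about 2 s and let go. I handed the job in at about 11.6 s; sign-off gives no verdict.

- **Rocker:** its white-bar half dropped about 4.4 mm and now lies level, and the near half stands up in the picture.
- **Green key:** its top is about 5.9 mm lower than at the start, so it stayed in.
- **Red button:** while held, it bottomed at 19–22 N with the tool at the height for fully down. Afterwards it read 44.9 mm, against 44.8 mm at the start, so it came back up.
- **Yellow and light blue keys:** both read within 0.4 mm of their starting height.
- **Pod, tumbler, mouse and tray:** no visible shift in the before and after pictures. I judged this by eye.
- **Robot:** it ended raised and clear of everything.

The fingertips were hidden from both cameras during the red press, so I relied on the tool position and force there. The push also showed about 9 N sideways, but the pod did not visibly move. No check failed or disagreed.

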